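Tighten the board clamp with the hex key's long arm

ROBOT

A 6-joint arm with a two-finger parallel gripper is mounted at the origin on the work surface. World frame = base frame: x ahead of the robot, y to its left, z up, the work surface at z = 0. Lengths are in mm, angles in degrees, forces in N, time in s.
With the tool pointing down it reaches from about 350 to 850 mm from the base axis. Payload 8.1 kg.
Tool frame: the origin (TCP) lies between the finger pads; the fingertips stand 11 mm ahead of it and the grasp point (between the pads) lies 8 mm behind it; z points along the fingers, y is the line along which they close (so a half turn about z gives the same grasp; the last joint's range is limited). The gripper opens to 85 mm and grips with 20 to 120 N. Pads are 22 mm wide; open, the fingers measure 114 mm over their backs; the gripper's body (76 mm by 85 mm) begins 54 mm behind the grasp point. The pads swing forward as they close: fully open they stand 13 mm farther back than shut.
Start: joints at [-75.997, 7.471, 85.268, -0, 87.261, -4.893], TCP at [194.332, -567.662, 242.292] pointing down, gripper open.
Joint ranges: [-169.43, 169.43], [-51.17, 129.36], [1.28, 143.12], [-76.62, 256.62], [0, 156.53], [-152.29, 152.29]. Speed limits (degrees/s): [136.94, 136.94, 159.86, 180, 180, 180].

INTERFACE

Orientations are given as [roll, pitch, yaw] about the fixed x, y, z axes, in that order (R = Rz(yaw) Ry(pitch) Rx(roll)).
In Python, from bench import r, snapshot, get_calibration gives the robot as it stands.
- The arm moves only by the tool step_arm, never from a script. Its argument "rows" is a list of rows, each a list of 2 entries, a list of its own where there are three numbers: the shift along the tool's x, y, z in mm, then the turn about the tool's z in degrees. In form: [[[tx, ty, tz], yaw], ...]. A call has 1 to 12 rows; each row is the pose to reach, as a shift and turn from the pose commanded when the call began, along the tool's axes at that moment; what a row does not reach only later rows make up. A row lasts 1/10 s, in which the tool goes at most 50 mm and 8.59 degrees, less where a joint would pass 70% of its speed; a pose out of reach is approached as far as the arm can. A call with a gripper value outside its range is refused whole. "fingers" is the opening, from 0 (shut) to 1 (fully open), set as the call begins (left out, the last holds). The fingers move at their own pace and stop on an object; "squeeze" is the grip in N (left out, the last holds). Time passes only in rows, so rows that repeat a pose let the fingers close. It gives the time, the measured TCP pose, the force, the opening and the grip force at its end, in the units of the state.
- r.sense(): the state, without advancing time (a new reading comes with each control period).
- snapshot(name): name is "scene" or "top"; returns the picture (420x560x3 uint8, blue, green, red); there is no depth.
- get_calibration(name): a dict with "fovy" (degrees; the focal length in pixels is half the picture's height over the tangent of half this angle, whatever the lens; pixels are square), "cx", "cy" (the principal point, pixels), "eye" and "orientation" of the camera in the world. Camera axes: x right, y up, looking along -z (the intrinsics and any distortion apply to the point x, -y, -z); pixel columns grow to the right and rows downward; lengths in mm; the calibration is good to about 2 mm. A picture is of the moment at which its call begins. get_calibration takes no time and is no camera call.
- r.hand_in(): hands the job in; it is judged then, once.
The state is a dict: "time": time; "joint_pos": joint angles; "qd": joint speeds; "joint_efforts": joint torques, N m; "tool_pos": TCP position; "tcp_rot": TCP orientation; "ft_force": force on the tool from outside, world axes, zero at the start; "wrist_torque": the same for the moment, N m; "finger_gap": finger opening in mm; "grip_force": force on a finger pad.
Only numpy, scipy, OpenCV 4.12 (cv2) and the standard library are available. Lean on these libraries where they do the work, as an engineer would, in place of code of your own. Each camera call takes 0.05 s, during which the arm holds its last target. There are 200 camera calls.

TASK

The chopping board's clamp screw is loose. Draw the hex key out of the wooden block, flip it over so that its short arm goes fully down into the screw's hexagonal socket, and push its long arm round to turn the screw clockwise until it comes up firm - tight, but without forcing it further, or the thread will strip. Let go with the key left standing in the screw, and do not disturb the other things on the worktop.

Things in the scene. Friction and masses are not known exactly. Their poses are not given: they have to be found in the camera images.
- key: Dark steel L-shaped hex key, 14 mm across flats, 0.23 kg. Origin at the elbow, where the arms' centre lines cross; +x along the short arm (48 mm to its tip), -z along the long arm (150 mm to its tip; centre of mass about 57 mm down it); two flats face +y and -y. Starts upright in the block: long arm down, 60 mm deep, about 1 mm play, short arm level on top pointing to about +y (left), origin 165 mm above the worktop.
- key_short_tip (a point): Centre of the end face of the key's short arm; axes as key.
- bolt_socket (a point): Mouth centre of the hexagonal socket in the clamp's steel cap screw, 66 mm above the worktop; z up on the screw's axis, x to a corner of the hexagon (corners every 60 degrees, they take the key's corners, which lie in the plane of its L). 25 mm deep, 15 mm across flats, about 5 degrees of play either way; head 29 mm across. Fully seated, the key's long arm is level (let go, it droops a few degrees), its centre line 23 mm above this point.
- bolt (a joint): Angle of the screw, rad, growing clockwise seen from above. It starts between 0.2 and 0.8; its firm stop is at 1.5. Until then it turns stiffly, needing about 0.25 N m.
- bush (a joint): Wind-up of the springy brass bush under the screw, rad, 0 unloaded, positive when the screw is pushed clockwise: 0.05 rad per N m on the screw. The screw is firm once it has been held a moment at its stop with 0.5 N m or more (4 N square to the long arm, 125 mm from the axis); above 1.2 N m (9.6 N there) the thread strips.
- clamp: Fixed board clamp: dark iron housing 78 x 78 mm and 36 mm high, its toe holding a chopping board 220 x 170 x 20 mm that lies on its +x side (from 45 to 265 mm from the origin). Origin on the worktop under the screw's axis; z up.
- block: Fixed wooden block 100 (x) x 90 (y) x 75 mm high; origin under its centre, z up. The key's round hole (18 mm wide, 60 mm deep) is at x = +20 mm, y = 0; two narrower holes are empty. It stands to one side of the clamp, the cups to the other.
- cup_low: Lower of two stacked white melamine cups, 72 mm across the rim, 75 mm high; origin under its centre. Bystander.
- cup_top: Upper cup, nested in the lower one, the stack 111 mm high; origin under its centre. Bystander.
- jar: Small glass jar, 60 mm wide, 82 mm high; origin under its centre. Bystander.
- ladle: Steel ladle lying bowl up; bowl 84 mm wide, its handle runs 290 mm to -x; origin under the bowl. Bystander.
- pitcher: Orange plastic blender pitcher, 136 mm wide, 190 mm high, handle at +y; origin under its centre. Bystander.
Things that resemble listed ones, but are neither listed nor needed, are in the scene too. There is more than one size of the key; the one meant has the size given above.

How it is judged:
By the outcome, as a careful person would: the job done as asked, in the order asked, and still so for the second after the job is handed in, with the robot touching nothing.
It also fails if it takes over 72 s, if anything falls off the work surface, if the arm or the gripper's body presses on something with over 40 N, if the wrist force passes 120 N, or if a joint passes its speed limit or range.

## Working session

There is one attempt and no reset: what is moved stays moved. The work goes in short steps, Python scripts to look and compute and a tool call to move; the robot and the scene stay as the last step left them, time stands still between calls to the robot, and variables do not carry over. Pictures are saved under pics/ and viewed, at most 10 in all, crops included, and the job is handed in when it is done.

Besides the shell and the picture viewer there is one more tool, called after ">>>" in YAML: its name, and indented under it one key for each argument. step_arm: Moves the arm, as the interface text tells. Its arguments: {"type":"object","properties":{"rows":{"type":"array"},"fingers":{"type":"number"},"squeeze":{"type":"number"}},"required":["rows"]}

```bash
mkdir -p pics; ls; python3 - <<'E'
from bench import r, snapshot, get_calibration
import cv2
for n in("scene","top"):
    print(n,get_calibration(n)); cv2.imwrite(f"pics/{n}0.png",snapshot(n))
print(r.sense())
E
```

```text
pics
scene {'fovy': 46.47885277581955, 'cx': 282.4439153911515, 'cy': 210.3469895608387, 'eye': array([1234.42018014,  731.47002215,  909.59654752]), 'orientation': array([ 53.6413489 ,   1.2687356 , 135.21798709])}
top {'fovy': 47.47719932317857, 'cx': 278.72707564956477, 'cy': 208.1986170621802, 'eye': array([ 298.5538181 ,  -21.75543799, 1311.28000859]), 'orientation': array([ 10.20679644,  -0.97933112, -91.5083258 ])}
{'time': 0.1, 'joint_pos': array([-7.59967141e+01,  7.51159375e+00,  8.53235295e+01,  1.38320736e-04,
        8.72604417e+01, -4.89427065e+00]), 'qd': array([ 0.07118734, -0.04012405, -0.11061549,  0.08787887,  0.01862989,
        0.02600949]), 'joint_efforts': array([ 1.50356740e-03, -5.70954037e+01, -5.01938725e+01, -1.33320254e-04,
        8.16513406e-03, -2.36069519e-05]), 'tool_pos': array([ 194.22138065, -567.19572795,  241.33613718]), 'tcp_rot': array([-1.79904795e+02, -8.29098320e-03,  1.88975429e+01]), 'ft_force': array([-0.09145296, -0.46817991,  0.5018494 ]), 'wrist_torque': array([-0.00170221,  0.003125  ,  0.03292268]), 'grip_force': 0.0, 'finger_gap': 85.25616474835863}
```

View pics/scene0.png

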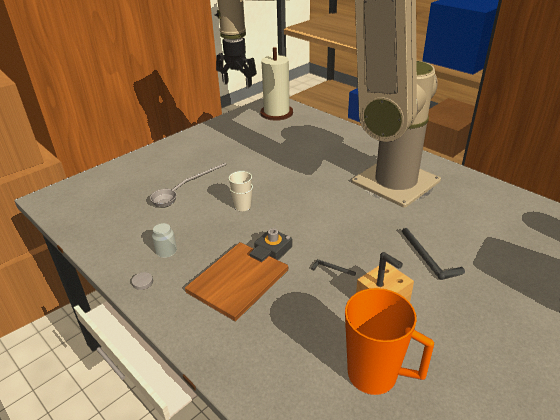

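View pics/top0.png

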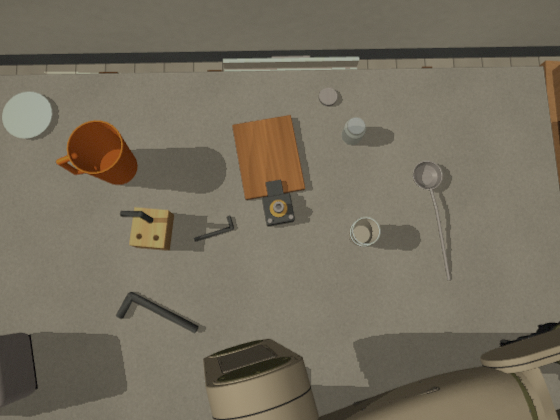

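The top view shows three hex keys: upright in the block (135,214), a small one lying flat (215,232) and a large one lying flat (160,310). The one in the block, upright with its short arm level, fits the description. The screw is at about (279,208) in top and (272,235) in scene. Next I'll take one close crop of both.

```bash
cat > h.py <<'E'
import numpy as np, cv2
from scipy.spatial.transform import Rotation as Ro
from bench import r, snapshot, get_calibration
def cam(n):
    c=get_calibration(n); f=210/np.tan(np.radians(c['fovy']/2))
    return c,f,Ro.from_euler('xyz',c['orientation'],degrees=True).as_matrix()
def ray(n,p):
    c,f,R=cam(n); d=R@np.array([(p[0]-c['cx'])/f,-(p[1]-c['cy'])/f,-1]); return np.array(c['eye']),d/np.linalg.norm(d)
def onz(n,p,z):
    e,d=ray(n,p); return e+d*(z-e[2])/d[2]
def proj(n,X):
    c,f,R=cam(n); q=R.T@(np.asarray(X,float)-c['eye']); return np.array([c['cx']+f*q[0]/-q[2], c['cy']+f*q[1]/q[2]])
def tri(p,q):
    (a,u),(b,v)=ray('top',p),ray('scene',q)
    s=np.linalg.lstsq(np.c_[u,-v],b-a,rcond=None)[0]; A,B=a+u*s[0],b+v*s[1]
    return (A+B)/2,np.linalg.norm(A-B)
E
python3 - <<'E'
from h import *
t=cv2.imread('pics/top0.png'); s=cv2.imread('pics/scene0.png')
f=lambda im,x,y,w,h:cv2.resize(im[y:y+h,x:x+w],(400,300),interpolation=cv2.INTER_CUBIC)
cv2.imwrite('pics/crop0.png',np.vstack([np.hstack([f(t,110,190,80,60),f(t,244,180,64,48)]),np.hstack([f(s,350,240,80,60),f(s,240,215,64,48)])]))
for p in [(135,214),(279,208)]: print(onz('top',p,165),onz('top',p,66))
print(onz('scene',(272,233),66))
E
```

```text
[498.20797629 301.59110764 165.        ] [515.45137364 329.51736281  66.        ]
[504.86207289 -47.45552979 165.        ] [522.68016015 -49.67515246  66.        ]
[533.7272104  -41.73621851  66.        ]
```

View pics/crop0.png

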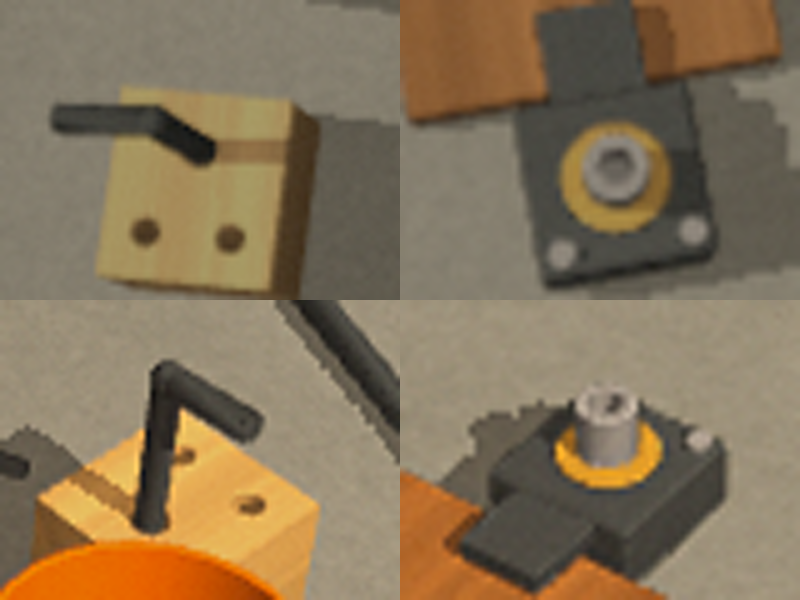

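The top row of the crop shows the key elbow at about top px (141.5,213.6) with its tip at (121,213.6), and the screw mouth at (278.2,206.9). The bottom row shows the elbow at scene px (383,255), the tip at (399.6,265) and the mouth at (273.3,231.3). This is the key in the block, standing about 90 mm proud, as described.

```bash
python3 - <<'E'
from h import *
np.set_printoptions(precision=1,suppress=True)
print('elbow',tri((141.5,213.6),(383,255)),onz('top',(141.5,213.6),165))
print('tip',tri((121,213.6),(399.6,265)),onz('top',(121,213.6),165))
print('bolt',tri((278.2,206.9),(273.3,231.3)),onz('top',(278.2,206.9),66),onz('scene',(273.3,231.3),66))
T=cv2.imread('pics/top0.png');h=cv2.cvtColor(T,cv2.COLOR_BGR2HSV)
def blob(lo,hi,x,y,w,hh):
    m=cv2.inRange(h,np.array(lo),np.array(hi)); k=np.zeros_like(m); k[y:y+hh,x:x+w]=m[y:y+hh,x:x+w]
    c=max(cv2.findContours(k,0,2)[0],key=cv2.contourArea); return c
c=blob((15,70,90),(28,255,255),110,190,80,70); R=cv2.minAreaRect(c); print('blocktop',R,[onz('top',p,75)[:2] for p in cv2.boxPoints(R)])
c=blob((8,80,60),(20,255,255),225,105,90,100); R=cv2.minAreaRect(c); print('board',R,[onz('top',p,20)[:2] for p in cv2.boxPoints(R)])
# hole bottom where long arm enters block top: crop(205,152)
print('hole',onz('top',(151,220.3),75), onz('scene',(380.2,285),75))
print('pitcher rim c',onz('top',(97,151),190),'handle',onz('top',(62,164),150),onz('scene',(430,348),120))
print('cups',onz('top',(365,228),111),onz('scene',(240,177),111))
for p in [(121,316),(132,296),(197,328)]: print('bigkey',onz('top',p,12))
for p in [(196,239),(231,228),(229,218)]: print('small',onz('top',p,5))
E
```

```text
elbow (array([497.8, 287.4, 164.9]), np.float64(3.5392284786123547)) [498.8 286.  165. ]
tip (array([499.7, 335.2, 166. ]), np.float64(0.3718138441348357)) [500.  335.3 165. ]
bolt (array([525.3, -46.9,  64.4]), np.float64(2.050719271485543)) [525.7 -47.6  66. ] [526.1 -44.5  66. ]
blocktop ((149.45591735839844, 228.2570343017578), (38.72343063354492, 40.80254364013672), 4.969740867614746) [array([428.2, 341.6]), array([534.7, 335.5]), array([523.4, 234.8]), array([417. , 242.4])]
board ((268.1993408203125, 156.77413940429688), (77.02217864990234, 61.5311393737793), 79.79602813720703) [array([774.9,  78.6]), array([804., -94.]), array([ 582.1, -125. ]), array([555.2,  43. ])]
hole [496.2 285.   75. ] [499.4 293.6  75. ]
pitcher rim c [650.9 390.2 190. ] handle [631.6 490.2 150. ] [612.1 489.2 120. ]
cups [ 457.8 -266.   111. ] [ 451.  -266.7  111. ]
bigkey [252.2 374.2  12. ]
bigkey [303.5 346.8  12. ]
bigkey [215.9 173.9  12. ]
small [452.7 178.6   5. ]
small [480.8  82.6   5. ]
small [508.8  87.9   5. ]
```

Elbow (498,287,165) and tip (500,335,166) are 48 mm apart, which matches. The bolt is at (525.5,-46.5), clamp yaw is about 9°, the pitcher at (651,390) and the cups at (455,-266). The plan has four steps:
1. Grip the long arm near the top.
2. Lift until the tip is just inside the hole.
3. Swing the key about its tip so it pivots in the pads.
4. Carry it to the screw.

>>> step_arm:
  rows:
    - [[38, -48, 0], -6]
    - [[76, -96, 0], -12]
    - [[114, -144, 0], -18]
    - [[152, -192, 0], -24]
    - [[190, -240, 0], -30]
    - [[228, -288, 0], -36]
    - [[266, -336, 0], -42]
    - [[304, -384, 0], -48]
    - [[342, -432, 0], -54]
    - [[380, -480, 0], -60]
    - [[410, -516, 0], -66]
    - [[440, -555, 0], -69]
  fingers: 1
  squeeze: 20

```text
time: 1.3
tool_pos: [394.8, 0.0, 242.3]
tcp_rot: [180.0, 0.0, 88.1]
ft_force: [0.4, -1.1, 0.5]
finger_gap: 85.1
grip_force: 0.0
```

>>> step_arm:
  rows:
    - [[40, 13, 0], 0]
    - [[80, 26, 0], 0]
    - [[120, 39, 0], 0]
    - [[160, 51, 0], 0]
    - [[200, 64, 0], 0]
    - [[240, 77, 0], 0]
    - [[270, 87, 0], 0]
    - [[291, 93, 0], 0]
    - [[291, 93, 0], 0]
    - [[291, 93, 0], 0]
    - [[291, 93, 0], 0]

```text
time: 2.4
tool_pos: [498.1, 284.5, 242.0]
tcp_rot: [-180.0, 0.0, 87.9]
ft_force: [-0.4, -0.5, 0.9]
finger_gap: 85.6
grip_force: 0.0
```

```bash
python3 - <<'E'
from h import *
s=r.sense();print(s['time'],s['tool_pos'],s['tcp_rot'],s['joint_pos'])
a=snapshot('scene');b=snapshot('top')
f=lambda im,x,y,w,h:cv2.resize(im[y:y+h,x:x+w],(400,400),interpolation=cv2.INTER_CUBIC)
cv2.imwrite('pics/c1.png',np.hstack([f(a,320,190,120,120),f(b,80,160,120,120)]))
E
```

```text
2.4 [498.07025354 284.46043377 241.99755998] [-1.79965624e+02  3.35653688e-02  8.78686921e+01] [ 2.46194722e+01  3.44877391e+00  8.95779052e+01 -1.45194499e-02
  8.70191263e+01  2.67515510e+01]
```

View pics/c1.png

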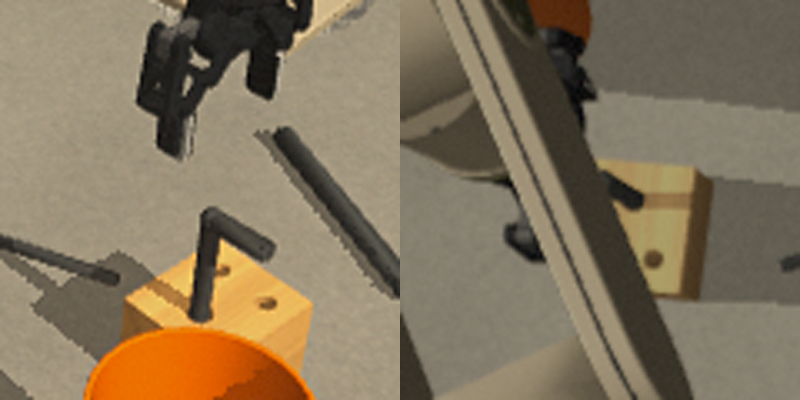

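The scene half shows the key (px (383,255) in the full picture) standing untouched under the open fingers. The fingers are lined up over it, so I go straight down.

>>> step_arm:
  rows:
    - [[3, 0, 30], 0]
    - [[3, 0, 60], 0]
    - [[3, 0, 85], 0]
    - [[3, 0, 105], 0]
    - [[3, 0, 115], 0]
    - [[3, 0, 122], 0]
    - [[3, 0, 124], 0]
    - [[3, 0, 124], 0]
    - [[3, 0, 124], 0]

```text
time: 3.4
tool_pos: [499.2, 288.6, 119.6]
tcp_rot: [179.9, -0.1, 87.9]
ft_force: [0.3, 0.1, -0.0]
finger_gap: 85.4
grip_force: 0.0
```

>>> step_arm:
  rows:
    - [[0, 0, 0], 0]
    - [[0, 0, 0], 0]
    - [[0, 0, 0], 0]
    - [[0, 0, 0], 0]
    - [[0, 0, 0], 0]
    - [[0, 0, 0], 0]
    - [[0, 0, 0], 0]
    - [[0, 0, 0], 0]
  fingers: 0
  squeeze: 60

```text
time: 4.2
tool_pos: [498.9, 288.3, 118.5]
tcp_rot: [179.9, -0.0, 87.9]
ft_force: [3.3, 0.3, 0.2]
finger_gap: 13.2
grip_force: 60.3
```

>>> step_arm:
  rows:
    - [[0, 0, -8], 0]
    - [[0, 0, -20], 0]
    - [[0, 0, -35], 0]
    - [[0, 0, -48], 0]
    - [[0, 0, -53], 0]
    - [[0, 0, -53], 0]
    - [[0, 0, -53], 0]
    - [[0, 0, -53], 0]

```text
time: 5.0
tool_pos: [497.8, 288.1, 170.4]
tcp_rot: [-179.9, 0.0, 87.9]
ft_force: [-0.1, 0.3, -3.6]
finger_gap: 13.3
grip_force: 64.5
```

```bash
python3 - <<'E'
from h import *
s=r.sense();print(s['time'],s['tool_pos'],s['ft_force'],s['finger_gap'])
a=snapshot('scene')
cv2.imwrite('pics/c2.png',cv2.resize(a[170:310,320:440],(480,560),interpolation=cv2.INTER_CUBIC))
E
```

```text
5.0 [497.84697108 288.05166394 170.43898289] [-0.08907652  0.26059777 -3.59536853] 13.25299245259727
```

View pics/c2.png

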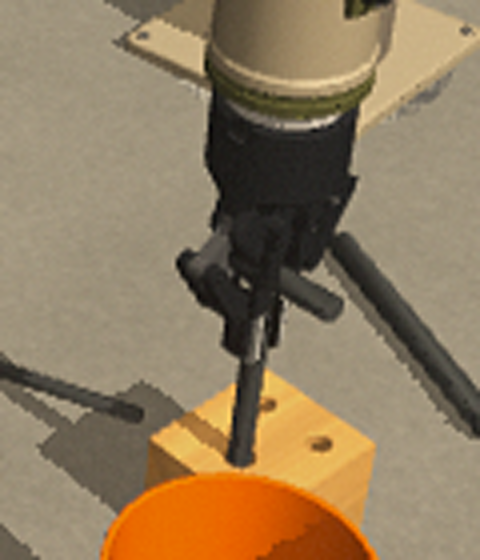

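The key is lifted, with its tip about 8 mm deep in the hole (tip at crop (240,460)) and held straight in the pads. Now I swing it, with a light grip.

>>> step_arm:
  rows:
    - [[0, 0, 0], 0]
    - [[0, 0, 0], 0]
    - [[9, 0, 0], 0]
    - [[19, 0, 0], 0]
    - [[29, 0, 0], 0]
    - [[38, 0, 2], 0]
    - [[47, 0, 4], 0]
    - [[55, 0, 7], 0]
    - [[63, 0, 11], 0]
    - [[71, 0, 16], 0]
    - [[71, 0, 16], 0]
    - [[71, 0, 16], 0]
  squeeze: 20

```text
time: 6.25
tool_pos: [501.0, 359.2, 155.2]
tcp_rot: [-180.0, 0.0, 87.9]
ft_force: [-0.0, -3.2, -2.8]
finger_gap: 13.1
grip_force: 65.0
```

```bash
python3 - <<'E'
from h import *
s=r.sense();print(s['time'],s['tool_pos'],s['ft_force'],s['finger_gap'])
a=snapshot('scene')
cv2.imwrite('pics/c3.png',cv2.resize(a[170:310,340:460],(480,560),interpolation=cv2.INTER_CUBIC))
E
```

```text
6.25 [501.01958793 359.18691731 155.16967592] [-0.01004208 -3.15179391 -2.7503067 ] 13.076793858073017
```

View pics/c3.png

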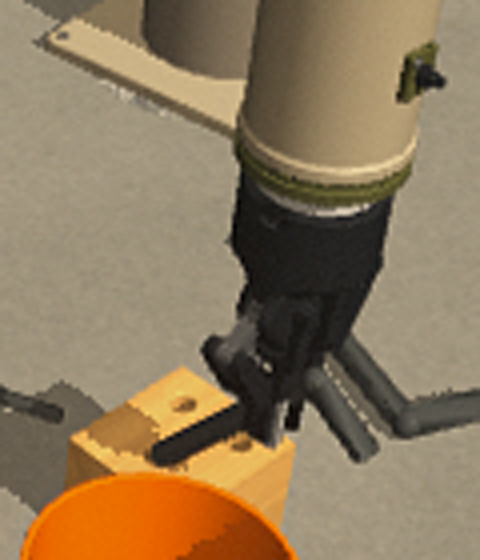

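It works: the key has turned about 45° in the pads, with its tip on the block at crop (165,455) and its short arm at (360,450). I continue to level.

>>> step_arm:
  rows:
    - [[8, 0, 7], 0]
    - [[14, 0, 14], 0]
    - [[20, 0, 21], 0]
    - [[25, 0, 28], 0]
    - [[29, 0, 36], 0]
    - [[33, 0, 44], 0]
    - [[36, 0, 53], 0]
    - [[38, 0, 62], 0]
    - [[40, 0, 70], 0]
    - [[40, 0, 76], 0]
    - [[40, 0, 80], 0]
    - [[40, 0, 80], 0]

```text
time: 7.5
tool_pos: [502.4, 399.3, 74.8]
tcp_rot: [-180.0, -0.0, 87.9]
ft_force: [0.6, 3.1, 3.6]
finger_gap: 13.0
grip_force: 59.9
```

```bash
python3 - <<'E'
from h import *
s=r.sense();print(s['time'],s['tool_pos'],s['ft_force'],s['wrist_torque'],s['finger_gap'],s['grip_force'])
a=snapshot('scene')
cv2.imwrite('pics/c4.png',cv2.resize(a[170:310,350:490],(560,560),interpolation=cv2.INTER_CUBIC))
E
```

```text
7.5 [502.37142087 399.28391048  74.81631008] [0.64712962 3.06958903 3.58909774] [ 0.03261465 -0.03640563  0.022546  ] 13.028387844548645 59.8802787065506
```

View pics/c4.png

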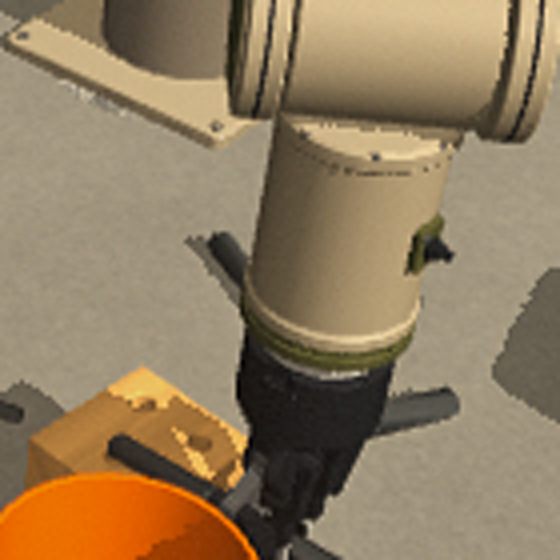

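The long arm lies level on the block top (its end at crop (125,448)), with the short arm down outside the block. I grip hard, lift and carry it toward the screw.

>>> step_arm:
  rows:
    - [[0, 0, 0], 0]
    - [[0, 0, 0], 0]
    - [[0, 0, 0], 0]
    - [[0, 0, -10], 0]
    - [[0, 0, -35], 0]
    - [[0, 0, -65], 0]
    - [[0, 0, -90], 0]
    - [[0, 0, -100], 0]
    - [[0, 0, -100], 0]
  squeeze: 120

```text
time: 8.45
tool_pos: [503.3, 399.4, 177.1]
tcp_rot: [179.9, -0.1, 87.9]
ft_force: [0.1, 0.0, -2.7]
finger_gap: 12.2
grip_force: 117.0
```

>>> step_arm:
  rows:
    - [[-40, 2, 0], 0]
    - [[-80, 4, 0], 3]
    - [[-120, 5, 0], 6]
    - [[-160, 7, 0], 9]
    - [[-200, 9, 0], 12]
    - [[-240, 10, 0], 15]
    - [[-280, 12, 0], 18]
    - [[-320, 13, 0], 21]
    - [[-360, 15, 0], 24]
    - [[-400, 17, 0], 27]
    - [[-440, 19, 0], 30]
    - [[-478, 20, 0], 30]

```text
time: 9.65
tool_pos: [503.4, -80.7, 173.0]
tcp_rot: [-179.8, 0.1, 57.8]
ft_force: [0.8, 0.0, -2.5]
finger_gap: 12.3
grip_force: 117.3
```

```bash
python3 - <<'E'
from h import *
s=r.sense();print(s['time'],s['tool_pos'],s['tcp_rot'],s['ft_force'],s['finger_gap'],s['grip_force'])
a=snapshot('scene');b=snapshot('top');cv2.imwrite('pics/s5.png',a);cv2.imwrite('pics/t5.png',b)
f=lambda im,x,y:cv2.resize(im[y:y+120,x:x+80],(400,600),interpolation=cv2.INTER_CUBIC)
cv2.imwrite('pics/c5.png',np.hstack([f(a,230,150),f(b,250,160)]))
E
```

```text
9.65 [503.37803946 -80.74825788 173.03119181] [-1.79815820e+02  6.75440650e-02  5.77667498e+01] [ 0.76500976  0.01982929 -2.50954736] 12.274740365524174 117.3168396949768
```

View pics/c5.png

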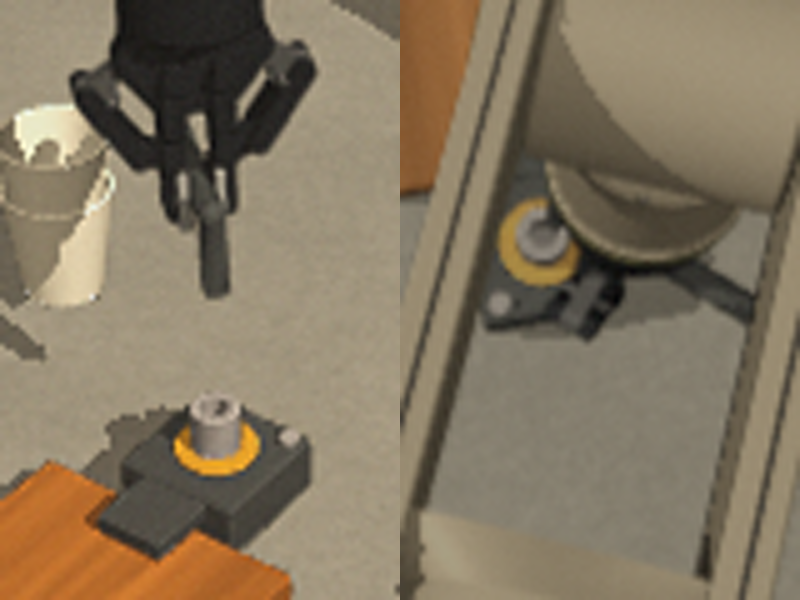

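The scene half shows the short arm hanging down (elbow at about (271.4,192), end at about (273,207)) above the screw mouth at about (272.7,231.6). I compare these with forward kinematics.

```bash
python3 - <<'E'
from h import *
np.set_printoptions(precision=1,suppress=True)
g=np.array([503.4,-80.7,181]);u=np.array([np.cos(np.radians(57.8)),np.sin(np.radians(57.8)),0])
for ph in (-8,-4,0,4,8):  # ph>0: elbow droops
    c,s=np.cos(np.radians(ph)),np.sin(np.radians(ph)); E=g+39*(u*c-np.array([0,0,s])); T=E-48*(np.array([0,0,c])+u*s)
    tl=g-111*(u*c-np.array([0,0,s]))
    print(ph,E,proj('scene',E),'tip',T,proj('scene',T),'longtip',proj('scene',tl))
print('mouth',proj('scene',(525.5,-46.5,66)),proj('top',(525.5,-46.5,66)))
# short arm: axis from dark mask columns
a=cv2.cvtColor(cv2.imread('pics/s5.png'),cv2.COLOR_BGR2GRAY)
for y in range(186,214,2): print(y,a[y,262:286])
E
```

```text
-8 [524.  -48.  186.4] [271.4 194.4] tip [527.5 -42.4 138.9] [272.6 210.5] longtip [261.4 172.1]
-4 [524.1 -47.8 183.7] [271.5 195.3] tip [525.9 -44.9 135.8] [272.4 210.8] longtip [261.2 169.6]
0 [524.2 -47.7 181. ] [271.5 196.2] tip [524.2 -47.7 133. ] [272.2 210.9] longtip [261.  167.3]
4 [524.1 -47.8 178.3] [271.6 197. ] tip [522.3 -50.6 130.4] [271.9 211. ] longtip [260.9 165. ]
8 [524.  -48.  175.6] [271.6 197.8] tip [520.4 -53.7 128. ] [271.7 210.9] longtip [260.8 162.8]
mouth [273.  230.9] [277.8 207. ]
186 [ 48  34  37  97 169 114  55  69  80  69  40 125 159  54  34 111 156 149
 151 149 148 151 149 146]
188 [ 43  33  35  66 167 116  57  67  72  77  64  94 168  59  34  90 157 152
 149 150 151 151 151 148]
190 [ 63  33  41  63  90  75  42  64  61  69  83  75 106  87  33  87 155 152
 146 147 147 149 149 147]
192 [140  38  32  36  92  79  72  43  68  85  95  88  79  69  70 127 146 144
 144 145 146 144 147 149]
194 [151 134  77  68  80  81  73  90  42  68  71  67  67 129 146 145 149 146
 146 145 148 148 152 150]
196 [148 147 149 147 120 120 129 109  40  51  59  67  69 121 153 151 
[... 157 characters left out ...]
 144 149 147 124  48  57  62  69  70  93 147 149 154 148
 146 146 148 151 150 152]
202 [146 147 148 150 150 149 147 146  61  57  65  69  70  83 156 152 150 148
 150 148 149 151 149 150]
204 [152 150 151 153 148 145 147 147  60  61  66  70  67  75 145 150 151 149
 151 151 150 148 148 149]
206 [148 144 147 146 151 152 145 151  74  63  67  71  66  59 145 154 151 149
 155 155 151 150 148 150]
208 [154 148 149 150 150 149 150 149 125  64  68  70  71  83 138 150 155 152
 153 148 152 152 151 152]
210 [150 149 148 149 148 149 149 150 147 150 152 154 150 155 151 149 146 148
 152 151 150 154 153 153]
212 [151 154 147 152 151 148 150 147 150 151 152 152 154 151 152 153 150 149
 151 152 153 150 151 149]
```

The tip appears about 4 px higher than predicted, so the key may have slid a little in the pads. The long arm is nearly in line with the camera here, so I turn it broadside to measure it.

>>> step_arm:
  rows:
    - [[0, 0, 0], 8]
    - [[0, 0, 0], 16]
    - [[0, 0, 0], 24]
    - [[0, 0, 0], 32]
    - [[0, 0, 0], 40]
    - [[0, 0, 0], 48]
    - [[0, 0, 0], 56]
    - [[0, 0, 0], 64]
    - [[0, 0, 0], 72]
    - [[0, 0, 0], 80]
    - [[0, 0, 0], 88]
    - [[0, 0, 0], 94]

```text
time: 10.95
tool_pos: [503.8, -78.3, 173.2]
tcp_rot: [179.9, 0.2, -36.4]
ft_force: [0.2, -0.4, -2.5]
finger_gap: 12.1
grip_force: 117.4
```

```bash
python3 - <<'E'
from h import *
s=r.sense();print(s['time'],s['tool_pos'],s['tcp_rot'])
a=snapshot('scene');cv2.imwrite('pics/s6.png',a)
cv2.imwrite('pics/c6.png',cv2.resize(a[150:250,220:340],(720,600),interpolation=cv2.INTER_CUBIC))
E
```

```text
10.95 [503.77550048 -78.30610255 173.19084965] [179.93318229   0.18493671 -36.39980855]
```

View pics/c6.png

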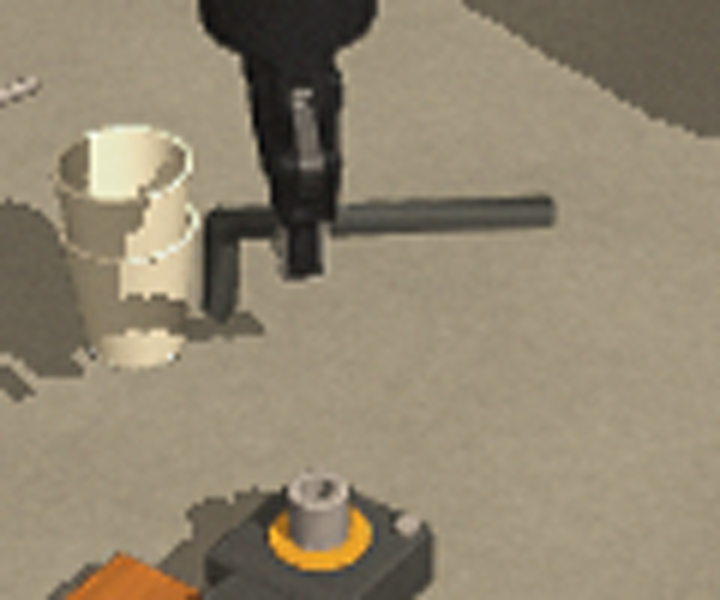

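Broadside, the elbow is at about (256.8,187), the short end at (256.8,202) and the long end at (312,185). I put these on the plane of the L.

```bash
python3 - <<'E'
from h import *
np.set_printoptions(precision=1,suppress=True)
g=np.array([503.8,-78.3,181.2]);a=np.radians(-36.4);u=np.array([np.cos(a),np.sin(a),0]);n=np.array([-u[1],u[0],0])
for nm,p in [('elbow',(256.8,187)),('tip',(256.8,202)),('ltip',(312,185)),('pads bottom',(270.2,195.8))]:
    e,d=ray('scene',p); X=e+d*(((g-e)@n)/(d@n)); print(nm,X,'along',(X-g)@u,'z',X[2]-181.2)
for q in [g,g+39*u,g+39*u-[0,0,48],g-111*u]: print(proj('scene',q))
g=cv2.cvtColor(cv2.imread('pics/s6.png'),cv2.COLOR_BGR2GRAY)
for x in (281,290,300,308): print(x,g[180:194,x])
for y in (190,194,198,200,201,202,203,204): print(y,g[y,250:264])
print(g[187,250:264],g[185,306:316])
E
```

```text
elbow [530.1 -97.7 189.9] along 32.70975109720661 z 8.746693884958347
tip [532.2 -99.3 141.3] along 35.31193137646744 z -39.88057435359957
ltip [409.7  -8.9 178.7] along -116.88830721595 z -2.5430374015309667
pads bottom [502.2 -77.1 157.2] along -2.021005840877954 z -23.972105656020688
[269.1 188.5]
[254.6 190. ]
[255.6 204.6]
[309.9 184.4]
281 [151 149 148 114  81  95  84  73  65 121 150 146 148 147]
290 [147 149 146  93  85  94  81  72  83 156 151 150 146 146]
300 [144 146 141  72  79  93  78  76 111 153 148 145 147 144]
308 [147 144 122  59  78  92  79  83 138 151 146 151 150 150]
190 [220 181 150 116  31  44  52  46  48  61 160 153 153 155]
194 [191 171 150 118  36  49  64  73  65  75 156 148 146 145]
198 [187 154 147 116  37  58  72  68  61  91 156 151 143 142]
200 [ 89 144 151  98  39  67  68  64  58  95 152 150 146 148]
201 [ 89 115 151  99  53  66  69  59  58 119 146 141 149 147]
202 [ 91 126 144 149  90  69  64  58  72  94  88  91 141 149]
203 [ 88  90  90  92  97  90  69  67 100  93  95  95  92 143]
204 [84 87 93 92 93 93 94 94 94 92 95 92 96 92]
[172 151 228 154  38  48  54  53  47  43  41  44  47  44] [ 92  94  92  90  90  91 115 150 146 147]
```

The key is pitched about 4.3° (elbow up), its line runs about 6 mm above the nominal grasp height, and the elbow is about 33 mm out. There is plenty of time, so I go back to the block and press about 8 mm lower to level it.

>>> step_arm:
  rows:
    - [[-26, -35, 0], -8]
    - [[-52, -70, 0], -16]
    - [[-78, -105, 0], -24]
    - [[-104, -140, 0], -32]
    - [[-130, -175, 0], -40]
    - [[-156, -210, 0], -48]
    - [[-182, -245, 0], -56]
    - [[-208, -280, 0], -64]
    - [[-234, -315, 0], -72]
    - [[-260, -350, 0], -80]
    - [[-284, -384, 0], -88]
    - [[-284, -384, 0], -96]

```text
time: 12.2
tool_pos: [499.2, 403.2, 172.7]
tcp_rot: [-179.8, 0.1, 60.6]
ft_force: [-0.6, -1.1, -4.0]
finger_gap: 12.5
grip_force: 117.6
```

>>> step_arm:
  rows:
    - [[0, 0, 0], -8]
    - [[0, 0, 0], -16]
    - [[0, 0, 0], -24]
    - [[0, 0, 0], -28]
    - [[0, 0, 0], -28]
    - [[0, 0, 0], -28]

```text
time: 12.8
tool_pos: [500.9, 398.3, 174.0]
tcp_rot: [-179.9, 0.1, 87.8]
ft_force: [-0.3, -0.2, -3.2]
finger_gap: 12.3
grip_force: 117.7
```

>>> step_arm:
  rows:
    - [[0, 0, 30], 0]
    - [[0, 0, 60], 0]
    - [[0, 0, 85], 0]
    - [[0, 0, 92], 0]
    - [[0, 0, 92], 0]
    - [[0, 0, 92], 0]

```text
time: 13.4
tool_pos: [502.5, 398.9, 84.7]
tcp_rot: [179.9, -0.1, 87.9]
ft_force: [-0.1, -0.9, -2.4]
finger_gap: 12.2
grip_force: 117.7
```

>>> step_arm:
  rows:
    - [[0, 0, 0], 0]
    - [[0, 0, 3], 0]
    - [[0, 0, 6], 0]
    - [[0, 0, 9], 0]
    - [[0, 0, 12], 0]
    - [[0, 0, 15], 0]
    - [[0, 0, 15], 0]
    - [[0, 0, 15], 0]
  squeeze: 40
  fingers: 0

```text
time: 14.2
tool_pos: [502.6, 399.3, 70.0]
tcp_rot: [179.9, -0.1, 87.9]
ft_force: [-1.5, 1.9, 6.8]
finger_gap: 12.4
grip_force: 119.3
```

>>> step_arm:
  rows:
    - [[0, 0, 0], 0]
    - [[0, 0, 0], 0]
    - [[0, 0, 0], 0]
    - [[0, 0, -10], 0]
    - [[0, 0, -35], 0]
    - [[0, 0, -70], 0]
    - [[0, 0, -100], 0]
    - [[0, 0, -107], 0]
    - [[0, 0, -107], 0]
  squeeze: 120

```text
time: 15.1
tool_pos: [502.5, 398.7, 176.6]
tcp_rot: [179.9, -0.1, 87.9]
ft_force: [0.2, -0.2, -3.4]
finger_gap: 12.2
grip_force: 117.9
```

The arm only reached z = 70, so I press once more to about 66.5.

>>> step_arm:
  rows:
    - [[0, 0, 30], 0]
    - [[0, 0, 65], 0]
    - [[0, 0, 95], 0]
    - [[0, 0, 102], 0]
    - [[0, 0, 106], 0]
    - [[0, 0, 110], 0]
    - [[0, 0, 110], 0]
    - [[0, 0, 110], 0]
    - [[0, 0, 110], 0]

```text
time: 16.0
tool_pos: [501.2, 397.1, 65.6]
tcp_rot: [-179.9, 0.1, 87.9]
ft_force: [-4.8, -5.8, 8.6]
finger_gap: 12.2
grip_force: 119.7
```

>>> step_arm:
  rows:
    - [[0, 0, -10], 0]
    - [[0, 0, -40], 0]
    - [[0, 0, -80], 0]
    - [[0, 0, -106], 0]
    - [[0, 0, -106], 0]

```text
time: 16.5
tool_pos: [504.2, 400.1, 177.3]
tcp_rot: [179.6, -0.3, 87.9]
ft_force: [0.5, 0.4, -1.2]
finger_gap: 12.3
grip_force: 118.3
```

>>> step_arm:
  rows:
    - [[-42, 0, 0], 8]
    - [[-84, 0, 0], 16]
    - [[-126, 0, 0], 24]
    - [[-168, 0, 0], 32]
    - [[-210, 0, 0], 40]
    - [[-252, 0, 0], 48]
    - [[-294, 0, 0], 56]
    - [[-336, 0, 0], 64]
    - [[-378, 0, 0], 72]
    - [[-420, 10, 0], 80]
    - [[-460, 20, 0], 88]
    - [[-477, 20, 0], 96]

```text
time: 17.7
tool_pos: [503.9, -82.2, 169.9]
tcp_rot: [180.0, 0.1, -8.6]
ft_force: [-0.1, 0.2, -2.9]
finger_gap: 12.7
grip_force: 118.1
```

>>> step_arm:
  rows:
    - [[0, 0, 0], 8]
    - [[0, 0, 0], 16]
    - [[0, 0, 0], 24]
    - [[0, 0, 0], 24]
    - [[0, 0, 0], 24]

```text
time: 18.2
tool_pos: [503.6, -78.8, 170.2]
tcp_rot: [180.0, 0.1, -31.9]
ft_force: [-0.1, -0.1, -2.6]
finger_gap: 12.2
grip_force: 118.2
```

```bash
cat > pitch.py <<'E'
from h import *
def fit(im,pos,yaw):
    g=np.array(pos)+[0,0,8];a=np.radians(yaw);u=np.array([np.cos(a),np.sin(a),0]);n=np.array([-u[1],u[0],0])
    G=cv2.cvtColor(im,cv2.COLOR_BGR2GRAY).astype(float)
    P=lambda p:(lambda e,d:e+d*(((g-e)@n)/(d@n)))(*ray('scene',p))
    pts=[]
    for L in range(-104,-35,3):
        x,y=proj('scene',g+L*u); x=int(round(x)); y=int(round(y))-2; c=G[y-9:y+10,x]; w=np.clip(125-c,0,40)
        pts.append(P((x,(w*np.arange(y-9,y+10)).sum()/w.sum())))
    pts=np.array(pts);s=(pts-g)@u;z=pts[:,2]-g[2];k=np.polyfit(s,z,1)
    # short arm: rows below elbow
    q=[]
    for h in range(-30,-14,3):
        x,y=proj('scene',g+33*u+[0,0,h+6]); y=int(round(y)); x=int(round(x)); c=G[y,x-5:x+6]; w=np.clip(105-c,0,40)
        X=P(((w*np.arange(x-5,x+6)).sum()/w.sum(),y)); q.append([(X-g)@u,X[2]-g[2]])
    row=G[int(round(proj('scene',g-110*u)[1])),:]
    print('pitch(elbow up)',np.degrees(np.arctan(k[0])),'line z over grasp',k[1],'resid',np.std(z-np.polyval(k,s)));print(np.round(q,1).tolist())
    xt,yt=proj('scene',g-114*u+[0,0,k[1]-114*k[0]]); yt=int(round(yt)); print('end',xt,G[yt,int(xt)-6:int(xt)+8].astype(int), P((xt,yt)))
if __name__=='__main__':
    fit(cv2.imread('pics/s6.png'),[503.8,-78.3,173.2],-36.4)
    s=r.sense(); a=snapshot('scene'); cv2.imwrite('pics/s7.png',a); print(s['time'],s['tool_pos'],s['tcp_rot'],s['ft_force'])
    fit(a,s['tool_pos'],s['tcp_rot'][2])
E
python3 pitch.py
```

```text
pitch(elbow up) 3.8611937752128016 line z over grasp 6.3272585560357015 resid 0.2581516205995782
[[35.4, -23.3], [35.3, -20.1], [35.1, -16.8], [35.1, -13.5], [34.9, -10.3], [34.9, -10.3]]
end 310.95626900087785 [ 93  92  92  94  92  90  90  91 115 150 146 147 147 143] [412.03360437 -10.64397817 178.99660234]
18.2 [503.62207201 -78.84364292 170.23240349] [ 1.79973464e+02  9.44755777e-02 -3.18619468e+01] [-0.13561398 -0.05552131 -2.589802  ]
pitch(elbow up) -1.2318361335164023 line z over grasp 6.199073220717162 resid 0.45709539145295736
[[34.4, -22.3], [34.4, -22.3], [34.4, -19.0], [34.2, -15.7], [35.1, -12.3], [34.9, -9.1]]
end 310.1156297803981 [ 83  83  83  88  89  87  87  98 150 149 146 148 148 151] [406.78877884 -18.65941858 185.83267206]
```

The pitch is now about −1.2°, which is good, and the elbow is about 34 mm out. Next I refine the screw centre numerically from the head's rim in both views.

```bash
python3 - <<'E'
from h import *
for n,x0,y0,w,h in (('top0',269,198,20,20),('scene0',264,222,19,24)):
    im=cv2.imread(f'pics/{n}.png'); hs=cv2.cvtColor(im,cv2.COLOR_BGR2HSV)
    print(n,'cols',x0)
    for y in range(y0,y0+h): print(y,' '.join('%3d%s'%(v,'*' if s>70 else ' ') for v,s in zip(hs[y,x0:x0+w,2],hs[y,x0:x0+w,1])))
E
```

```text
top0 cols 269
198  76   76   74   74   75   75   75   73   70   74   75   73   76   73   73   74   72   73   73   75 
199  74   74   75   75   75   74   89   94* 103* 102* 104* 101*  86   75   72   71   72   72   72   71 
200  72   72   74   71   90* 113* 136* 140* 142* 147* 142* 148* 133* 107*  87   74   72   72   75   74 
201  72   71   73   87* 132* 162* 163* 162* 143* 152* 141* 153* 161* 154* 135*  93*  75   76   74   73 
202  72   72   89  132* 161* 165* 154* 147  145  144  144  137  151* 160* 166* 135*  98*  77   73   71 
203  75   81  129* 162* 166* 153* 142  136  130  127  123  134  144  146  155* 157* 130*  84*  69   68 
204  74  110* 160* 166* 160* 142  138  108   86   73   67  101  138  142  134* 130* 134*  91*  58   53 
205  82  142* 165* 166* 152* 138  132   90   83   84   84   86  127  145  132  128* 129* 108*  68*  54 
206  96* 158* 167* 167* 152  140  114   98  103  105  103   91  112  145  133  131* 130* 124*  76*  53 
207  99* 159* 167* 167* 143  137  124  111  104  104  103  105  122  140  122  127* 132* 133*  82*  52 
208 107* 159* 166* 167* 135* 137  139  126  11
[... 2684 characters left out ...]
98*  74 
239  68* 242* 232* 163* 107*  84  110  130  141  147  150  150  143  138  197* 229* 230* 190*  72 
240  84* 226* 228* 230* 199* 109* 109  132  136  140  147  153  150  189* 227* 228* 232* 165*  76 
241  73  127* 223* 225* 226* 198* 156* 168  152* 156  163  194* 197* 226* 227* 228* 222*  78   73 
242  76   72  179* 221* 222* 227* 227* 229* 232* 234* 232* 230* 226* 227* 227* 223*  99*  75   80 
243  79   77   77  141* 211* 213* 226* 225* 225* 227* 231* 233* 223* 233* 221*  99*  76   78   79 
244  79   81   79   73   76  120* 207* 218* 224* 225* 225* 216* 169* 111*  73   79   80   82   79 
245  82   81   82   80   76   72   69   69   78   81   82*  71   73   73   77   77   78   80   80
```

In the top view the socket's dark hexagon is widest along row 206.3, symmetric left and right (columns 275 to 281), so its corners lie along the image's horizontal. That gives a corner azimuth of about 208.5°, or a screw angle near 0.70, which is within the stated range. The screw centre is about (526.3,-46.8). I move above it.

>>> step_arm:
  rows:
    - [[-4, -2, 0], -8]
    - [[-8, -5, 0], -16]
    - [[-14, -10, 0], -24]
    - [[-14, -10, 0], -32]
    - [[-14, -10, 10], -40]
    - [[-14, -10, 25], -48]
    - [[-14, -10, 40], -56]
    - [[-14, -10, 55], -60.4]
    - [[-14, -10, 62], -60.4]
    - [[-14, -10, 62], -60.4]
    - [[-14, -10, 62], -60.4]
    - [[-14, -10, 62], -60.4]

```text
time: 19.45
tool_pos: [498.4, -63.3, 110.3]
tcp_rot: [179.9, -0.1, 28.3]
ft_force: [0.0, -0.2, -2.5]
finger_gap: 12.5
grip_force: 118.2
```

```bash
python3 - <<'E'
from h import *
s=r.sense();print(s['time'],s['tool_pos'],s['tcp_rot'],s['ft_force'],s['wrist_torque'])
a=snapshot('scene');b=snapshot('top');cv2.imwrite('pics/s8.png',a);cv2.imwrite('pics/t8.png',b)
f=lambda im,x,y:cv2.resize(im[y:y+60,x:x+40],(400,600),interpolation=cv2.INTER_CUBIC)
cv2.imwrite('pics/c8.png',np.hstack([f(a,252,195),f(b,262,180)]))
E
```

```text
19.45 [498.39800377 -63.25012222 110.31191905] [ 1.79940712e+02 -6.79769823e-02  2.82607106e+01] [ 0.02535563 -0.177559   -2.54049813] [ 0.06399776 -0.07477712  0.02816098]
```

View pics/c8.png

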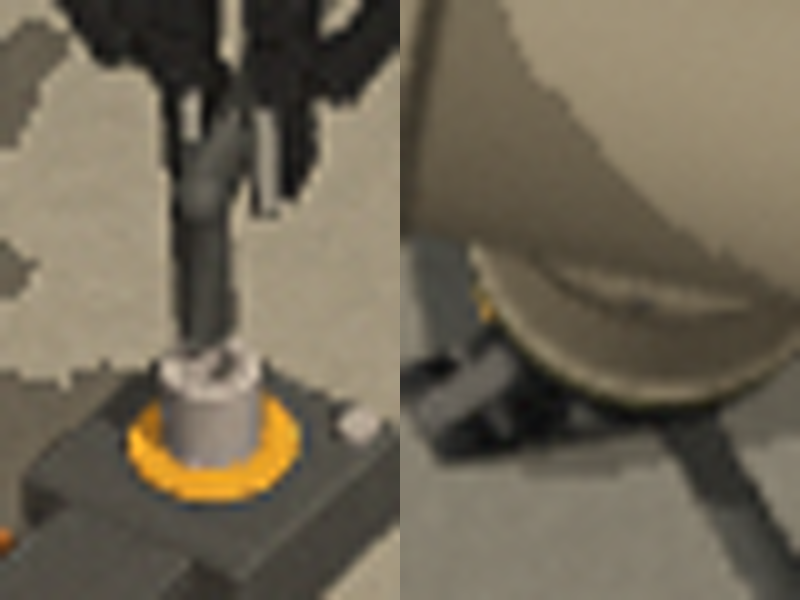

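The tip end is at about (272.5,229.5), just above the mouth at (273,232), and within about 1 mm after a −2 mm shift in x. That shift also agrees with forward kinematics, so I shift and lower to touch.

>>> step_arm:
  rows:
    - [[-1.8, -0.9, 0], 0]
    - [[-1.8, -0.9, 3], 0]
    - [[-1.8, -0.9, 6], 0]
    - [[-1.8, -0.9, 8], 0]
    - [[-1.8, -0.9, 9], 0]
    - [[-1.8, -0.9, 10], 0]
    - [[-1.8, -0.9, 11], 0]
    - [[-1.8, -0.9, 11], 0]

```text
time: 20.35
tool_pos: [495.6, -63.2, 98.1]
tcp_rot: [-180.0, 0.0, 28.3]
ft_force: [0.5, 0.4, -2.5]
finger_gap: 11.9
grip_force: 118.2
```

No contact yet, so I keep lowering.

>>> step_arm:
  rows:
    - [[0, 0, 1], 0]
    - [[0, 0, 2], 0]
    - [[0, 0, 3], 0]
    - [[0, 0, 4], 0]
    - [[0, 0, 4], 0]

```text
time: 20.85
tool_pos: [496.8, -63.2, 94.7]
tcp_rot: [179.9, -0.1, 28.3]
ft_force: [4.6, -0.0, -2.4]
finger_gap: 12.3
grip_force: 118.2
```

There is a lateral force but no upward one, so the tip appears to be entering. I shift 1 mm along +x and continue down.

>>> step_arm:
  rows:
    - [[0.9, 0.5, 0], 0]
    - [[0.9, 0.5, 1], 0]
    - [[0.9, 0.5, 2], 0]
    - [[0.9, 0.5, 3], 0]
    - [[0.9, 0.5, 4], 0]
    - [[0.9, 0.5, 4], 0]

```text
time: 21.45
tool_pos: [497.1, -63.2, 90.4]
tcp_rot: [180.0, -0.0, 28.3]
ft_force: [5.3, 1.2, -0.9]
finger_gap: 12.4
grip_force: 118.4
```

>>> step_arm:
  rows:
    - [[1, 0.5, 0], 0]
    - [[1, 0.5, 2], 0]
    - [[1, 0.5, 4], 0]
    - [[1, 0.5, 6], 0]
    - [[1, 0.5, 6], 0]

```text
time: 21.95
tool_pos: [497.6, -63.1, 83.8]
tcp_rot: [-180.0, 0.0, 28.3]
ft_force: [2.9, 0.2, -3.0]
finger_gap: 12.4
grip_force: 118.3
```

>>> step_arm:
  rows:
    - [[0.4, 0, 1], 0]
    - [[0.4, 0, 3], 0]
    - [[0.4, 0, 5], 0]
    - [[0.4, 0, 7], 0]
    - [[0.4, 0, 7], 0]

```text
time: 22.45
tool_pos: [497.8, -63.1, 76.8]
tcp_rot: [-180.0, 0.0, 28.3]
ft_force: [-2.0, -1.7, -1.2]
finger_gap: 12.5
grip_force: 118.6
```

>>> step_arm:
  rows:
    - [[0, 0, 1], 0]
    - [[0, 0, 2], 0]
    - [[0, 0, 3], 0]
    - [[0, 0, 3], 0]

```text
time: 22.85
tool_pos: [497.9, -63.1, 74.1]
tcp_rot: [-180.0, 0.0, 28.3]
ft_force: [-3.1, -2.9, 2.3]
finger_gap: 12.3
grip_force: 118.9
```

>>> step_arm:
  rows:
    - [[0, 0, 1], 0]
    - [[0, 0, 2], 0]
    - [[0, 0, 2], 0]
    - [[0, 0, 2], 0]

```text
time: 23.25
tool_pos: [497.9, -63.2, 72.8]
tcp_rot: [180.0, 0.1, 28.3]
ft_force: [-7.7, -3.6, 8.6]
finger_gap: 12.0
grip_force: 120.0
```

```bash
python3 - <<'E'
from h import *
s=r.sense();print(s['time'],s['tool_pos'],s['tcp_rot'],s['ft_force'],s['wrist_torque'],s['joint_pos'])
a=snapshot('scene');cv2.imwrite('pics/s9.png',a)
G=cv2.cvtColor(a,cv2.COLOR_BGR2GRAY)
for z in (66,89,97): print(z,proj('scene',(526.3,-46.8,z)))
for y in range(216,246): print(y,G[y,264:284])
E
```

```text
23.25 [497.87778782 -63.24704094  72.80581784] [1.79998454e+02 5.61575297e-02 2.83025091e+01] [-7.72349375 -3.6077149   8.6346116 ] [-0.38843721  1.07640366  0.10674118] [-1.30678783e+01  1.15269509e+00  1.10392022e+02 -4.11392974e-02
  6.84964096e+01  4.86447055e+01]
66 [272.67363899 230.97038609]
89 [272.3870044  224.39026216]
97 [272.28592685 222.06987644]
216 [154 149 151 153 156  17  53 158 118  25  38  57  51  38  73  51  31  33
  27  37]
217 [150 150 153 158 157  16  29 143  75  32  67  87  51  42 160 123  29  36
  35  45]
218 [149 152 154 155 158  19  29 145 107  49  73  90  79  36 146 138  29  31
  33  42]
219 [150 151 153 154 157  47  31 140 111  63  86  88  74  49 144 136  36  35
  35  41]
220 [149 149 155 153 158  40  26  96  62  79  92  80  67  53 141 137  31  34
  34  34]
221 [150 151 148 148 152  48  25  86  69  86  84  70  63  40 145 138  33  36
  30  38]
222 [149 151 149 149 149  90  22  69  78  88  77  68  55  36 145 139  39  31
  33  83]
223 [149 153 151 152 150 153  32  66  76  82  67  62  45  60 138 137  45  31
  38 132]
224 [156 153 150 146 150 150  66  82  88  
[... 1150 characters left out ...]
131 173 172 138
  78  78]
238 [ 72 183 119 105  73  83 102 120 132 143 145 143 142 123 151 171 172 165
  72  79]
239 [ 56 182 169 119  91  83 106 122 136 139 139 146 138 129 143 172 171 145
  75  76]
240 [ 72 170 171 172 150  98 104 128 132 138 144 143 139 152 168 169 172 136
  73  76]
241 [ 74  98 164 169 170 150 131 152 135 142 149 157 158 167 168 169 168  73
  78  80]
242 [ 76  69 133 163 169 167 168 170 173 175 171 170 169 167 169 168  87  75
  78  80]
243 [ 78  75  68 106 156 159 167 167 165 170 174 173 165 174 173  87  76  79
  80  78]
244 [ 79  81  76  74  70  91 153 166 164 166 168 165 132  93  69  78  77  77
  80  81]
245 [80 78 79 77 79 77 72 65 75 73 73 72 71 73 78 77 75 80 82 90]
```

The key went all the way down: upward force at the bottom, elbow at row ~224.5 as predicted for full seating. I open the fingers a little and slide out along the long arm.

>>> step_arm:
  rows:
    - [[0, 0, 0], 0]
    - [[0, 0, 0], 0]
    - [[0, 0, 0], 0]
    - [[0, 0, 0], 0]
    - [[0, 0, 0], 0]
  fingers: 0.38

```text
time: 23.8
tool_pos: [498.2, -62.8, 72.2]
tcp_rot: [-180.0, -0.0, 28.3]
ft_force: [-0.3, -0.3, 0.4]
finger_gap: 32.5
grip_force: 0.0
```

```bash
python3 - <<'E'
from h import *
s=r.sense();print(s['time'],s['tool_pos'],s['tcp_rot'],s['ft_force'],s['finger_gap'])
a=snapshot('scene');cv2.imwrite('pics/s10.png',a)
G=cv2.cvtColor(a,cv2.COLOR_BGR2GRAY)
for y in range(214,236): print(y,G[y,264:284])
b=cv2.cvtColor(snapshot('top'),cv2.COLOR_BGR2GRAY)
for L in range(60,160,8):
  p=proj('top',np.array([526.3,-46.8,84])+L*np.array([np.cos(np.radians(208.3)),np.sin(np.radians(208.3)),0])); x,y=np.round(p).astype(int); print(L,p.round(1),b[y,x-8:x+9])
E
```

```text
23.8 [498.23480545 -62.83396777  72.22905508] [-1.79994162e+02 -5.07752945e-03  2.83023915e+01] [-0.327092   -0.27247505  0.35934271] 32.48926060756858
214 [160  80  27  47  83  39  30  27 122 161  60  46  50  52  38  42 135  36
  30  35]
215 [153  79  25  85 182  57  26  28 124 157  41  51  48  44  41  44 165  54
  32  39]
216 [154  77  22  82 143  25  25  37 122 124  48  54  57  43  36  72 164  49
  32  33]
217 [152  80  23  79 143  48  29  35 115  74  71  87  79  39  38 129 157  43
  63  41]
218 [150  87  24  80 143  48  30  20  55  63  81  86  75  44  68 156 152  79
 143  86]
219 [154 118  24  80 143  47  20  24  49  73  88  82  66  58 128 154 147  72
 142 108]
220 [154 118  21  77 144  47  20  31  63  77  83  72  60  52 152 151 154  74
 140 104]
221 [156 122  27  46 138  50  17  42  72  84  78  68  57  69 154 150 151  71
 140 105]
222 [156 154  84  45  96  55  23  55  74  82  70  65  54 129 155 151 153  72
 140 102]
223 [156 154 120 108  96  53  25  68  84  89  86  57  76 156 151 153 153  74
 141 106]
224 [158 156 155 139  93  55  37  70  86  98  85  72 131 154 149 151 151  68
 
[... 1402 characters left out ...]
00 [297.2 238.5] [125 124 124 126 127 126 128 129 129 115  84  75  71  61  56  46  90]
108 [298.8 241.2] [130 128 128 127 126 127 128 129 105  87  79  71  63  48  91  95 133]
116 [300.3 243.9] [128 128 127 127 125 126 127 128 130 115  93  68  93  97 107 131 135]
124 [301.9 246.6] [126 130 128 125 125 127 126 129 130  77  88  96 135 136 133 134 134]
132 [303.5 249.3] [128 126 125 125 127 127 128 110  77  92 100 132 134 134 134 117  68]
140 [305. 252.] [128 128 127 128 126  82  90  97 126 133 133 133 134  85  90 127 135]
148 [306.6 254.7] [124 126 108 100  97 105 131 135 135 134 113  65 121 133 133 136 113]
156 [308.2 257.4] [129  86  93  97 124 133 135 134 134  88  70 124 134 133 131 113 124]
```

```bash
python3 - <<'E'
from h import *
im=snapshot('top');b=cv2.cvtColor(im,cv2.COLOR_BGR2GRAY);cv2.imwrite('pics/t11.png',im)
print('row cols284+')
for y in range(222,256,2): print(y,b[y,284:320])
E
```

```text
row cols284+
222 [ 68  77  78  80  77  76  66  55  50  45  42  64  91  94  93  92  92  95
  93  93  93  92  94  75  93  97 118 133 134 133 133  85  88 127 134 133]
224 [ 53  55  47  54  36  34  36  40  49  51  45  83 101 107 104 121 128 130
 130 110  97  92  93  61  89  96 133 135 133 134 128  75 107 129 134 134]
226 [101 107 108 104 123 106  64  43  49  49  51  47  68 120 131 129 127 126
 126 127 111 105  90  71  92 102 131 134 134 133 110  74 123 134 133 132]
228 [128 127 127 128 128 128 115  74  46  49  50  49  51  74 115 131 129 128
 130 130 127 128  84  92  98 117 132 133 134 133  83  89 126 134 133 121]
230 [126 126 129 127 126 125 125 127  92  54  49  48  49  47  44 108 124 127
 129 131 130 122  71  90  98 134 134 134 133 128  76 106 130 134 136 118]
232 [124 123 126 127 126 128 129 129 128 107  71  59  59  53  49  47  70 113
 126 129 127 109  77  92 106 131 136 134 133 109  72 123 134 134 134 102]
234 [125 127 128 127 126 127 127 128 126 125 128  93  75  76  72  63  53  58
 109 131 132  88  93  98 123 133 134 135 134  84  90 125 134 134 121 118]
236 [125 127 129 129 125 124 1
[... 779 characters left out ...]
29 127 126 127 127 128
 128  85  90  97 125 133 134 136 134  85  88 127 133 132 123 114 125 126]
248 [126 128 125 129 127 124 125 126 126 126 128 130 126 125 127 127 129 127
 124  73  90  95 133 134 134 133 131  74 108 131 133 135 112 123 130 131]
250 [126 129 127 126 126 131 127 129 129 126 126 126 123 123 125 126 126 128
 106  97  98 109 133 134 134 134 112  74 121 134 133 134 111 121 127 127]
252 [125 128 128 127 128 131 128 128 126 127 129 128 127 127 127 126 128 125
  81  90  97 125 132 134 132 135  85  91 126 132 133 127 115 124 127 129]
254 [128 128 128 129 131 130 126 127 126 128 128 130 131 128 126 128 130 110
  77  93  96 134 135 134 135 130  75 110 130 133 133 117 124 127 129 130]
```

The long arm lies at azimuth ≈ 211°, pivoting in the socket's play. I slide out along it to a radius of about 110 mm.

>>> step_arm:
  rows:
    - [[-12, 0.6, -1], -0.5]
    - [[-26, 1.2, -2], -1]
    - [[-40, 1.9, -2], -1.5]
    - [[-54, 2.6, -2], -2]
    - [[-67, 3.2, -2], -2.5]
    - [[-76, 3.6, -2], -2.5]
    - [[-76, 3.6, -2], -2.5]
    - [[-76, 3.6, -2], -2.5]

```text
time: 24.75
tool_pos: [433.1, -102.3, 74.5]
tcp_rot: [180.0, -0.0, 30.8]
ft_force: [0.8, 0.3, 0.0]
finger_gap: 32.6
grip_force: 0.0
```

```bash
cat > arc.py <<'E'
import sys; from h import *
s=r.sense(); p,yaw=s['tool_pos'],s['tcp_rot'][2]; d=p[:2]-np.array([526.3,-46.8]); R=np.hypot(*d); A=np.degrees(np.arctan2(d[1],d[0]))%360
print(s['time'],p.round(1),yaw.round(1),'R',R.round(1),'A',A.round(2),s['ft_force'].round(2),s['wrist_torque'].round(3))
a=np.radians(yaw);R=float(sys.argv[1]) if len(sys.argv)>1 else R
for dA in range(0,80,4):
    B=np.radians(A-dA); q=np.array([526.3,-46.8])+R*np.array([np.cos(B),np.sin(B)])-p[:2]
    print(dA,(q[0]*np.cos(a)+q[1]*np.sin(a)).round(1),(q[0]*np.sin(a)-q[1]*np.cos(a)).round(1),end=' | ')
E
python3 arc.py 112
```

```text
24.75 [ 433.1 -102.3   74.5] 30.8 R 108.5 A 210.77 [0.76 0.31 0.01] [-0.03  -0.012  0.05 ]
0 -3.5 0.0 | 4 -3.2 -7.8 | 8 -2.4 -15.6 | 12 -1.1 -23.3 | 16 0.8 -30.9 | 20 3.2 -38.3 | 24 6.2 -45.6 | 28 9.6 -52.6 | 32 13.5 -59.4 | 36 17.9 -65.8 | 40 22.7 -72.0 | 44 27.9 -77.8 | 48 33.5 -83.2 | 52 39.5 -88.3 | 56 45.8 -92.9 | 60 52.5 -97.0 | 64 59.4 -100.7 | 68 66.5 -103.9 | 72 73.9 -106.5 | 76 81.4 -108.7 |
```

>>> step_arm:
  rows:
    - [[-3.2, -7.8, 0], 4]
    - [[-2.4, -15.6, 0], 8]
    - [[-1.1, -23.3, 0], 12]
    - [[0.8, -30.9, 0], 16]
    - [[3.2, -38.3, 0], 20]
    - [[6.2, -45.6, 0], 24]
    - [[6.2, -45.6, 0], 24]

```text
time: 25.45
tool_pos: [415.7, -59.3, 74.7]
tcp_rot: [180.0, -0.1, 6.8]
ft_force: [0.8, -2.2, 1.3]
finger_gap: 32.3
grip_force: 0.9
```

```bash
python3 arc.py 112
```

```text
25.45 [415.7 -59.3  74.7] 6.8 R 111.3 A 186.45 [ 0.83 -2.15  1.3 ] [-0.306 -0.037  0.039]
0 -0.7 -0.0 | 4 -0.4 -7.8 | 8 0.5 -15.6 | 12 1.9 -23.3 | 16 3.8 -30.8 | 20 6.3 -38.3 | 24 9.3 -45.5 | 28 12.7 -52.5 | 32 16.7 -59.2 | 36 21.1 -65.7 | 40 26.0 -71.8 | 44 31.2 -77.6 | 48 36.9 -83.0 | 52 42.9 -88.0 | 56 49.3 -92.5 | 60 55.9 -96.7 | 64 62.8 -100.3 | 68 70.0 -103.4 | 72 77.4 -106.0 | 76 84.9 -108.2 |
```

Force is about 2.2 N, as expected for turning the screw. I continue.

>>> step_arm:
  rows:
    - [[-0.4, -7.8, 0], 4]
    - [[0.5, -15.6, 0], 8]
    - [[1.9, -23.3, 0], 12]
    - [[3.8, -30.8, 0], 16]
    - [[6.3, -38.3, 0], 20]
    - [[6.3, -38.3, 0], 20]

```text
time: 26.05
tool_pos: [417.3, -20.8, 74.6]
tcp_rot: [180.0, -0.0, -13.1]
ft_force: [0.8, -1.3, 0.2]
finger_gap: 32.6
grip_force: 0.9
```

```bash
python3 arc.py 112
```

```text
26.05 [417.3 -20.8  74.6] -13.1 R 112.0 A 166.57 [ 0.85 -1.3   0.25] [-0.297 -0.13   0.045]
0 0.0 0.0 | 4 0.3 -7.8 | 8 1.2 -15.6 | 12 2.6 -23.3 | 16 4.5 -30.8 | 20 7.0 -38.3 | 24 10.0 -45.5 | 28 13.4 -52.5 | 32 17.4 -59.3 | 36 21.8 -65.7 | 40 26.6 -71.8 | 44 31.9 -77.6 | 48 37.6 -83.0 | 52 43.6 -88.0 | 56 49.9 -92.6 | 60 56.6 -96.7 | 64 63.5 -100.3 | 68 70.7 -103.4 | 72 78.0 -106.1 | 76 85.5 -108.2 |
```

>>> step_arm:
  rows:
    - [[0.1, -2, 0], 1]
    - [[0.1, -4, 0], 2]
    - [[0.2, -5.9, 0], 3]
    - [[0.3, -7.8, 0], 4]
    - [[0.3, -7.8, 0], 4]

```text
time: 26.55
tool_pos: [418.8, -13.4, 74.3]
tcp_rot: [-180.0, 0.0, -17.2]
ft_force: [1.4, -1.8, 1.0]
finger_gap: 32.4
grip_force: 0.9
```

>>> step_arm:
  rows:
    - [[0.1, -2, 0], 1]
    - [[0.1, -3.9, 0], 2]
    - [[0.2, -5.9, 0], 3]
    - [[0.2, -5.9, 0], 3]

```text
time: 26.95
tool_pos: [420.7, -7.7, 74.3]
tcp_rot: [-180.0, 0.0, -20.2]
ft_force: [0.3, -1.7, 1.5]
finger_gap: 32.9
grip_force: 0.9
```

```bash
python3 arc.py 112
```

```text
26.95 [420.7  -7.7  74.3] -20.2 R 112.6 A 159.68 [ 0.32 -1.74  1.52] [-0.315 -0.06   0.011]
0 0.6 0.0 | 4 0.9 -7.8 | 8 1.7 -15.6 | 12 3.1 -23.3 | 16 5.0 -30.9 | 20 7.4 -38.3 | 24 10.3 -45.5 | 28 13.8 -52.6 | 32 17.7 -59.3 | 36 22.1 -65.8 | 40 26.9 -72.0 | 44 32.1 -77.8 | 48 37.8 -83.2 | 52 43.8 -88.2 | 56 50.1 -92.8 | 60 56.7 -96.9 | 64 63.6 -100.6 | 68 70.8 -103.7 | 72 78.1 -106.4 | 76 85.7 -108.5 |
```

>>> step_arm:
  rows:
    - [[0.1, -2, 0], 1]
    - [[0.2, -3.9, 0], 2]
    - [[0.2, -3.9, 0], 2]

```text
time: 27.25
tool_pos: [422.2, -4.1, 74.2]
tcp_rot: [-180.0, 0.0, -22.2]
ft_force: [-0.4, -2.0, 1.2]
finger_gap: 32.1
grip_force: 0.9
```

>>> step_arm:
  rows:
    - [[0.1, -2, 0], 1]
    - [[0.1, -2, 0], 1]

```text
time: 27.45
tool_pos: [422.9, -2.3, 74.2]
tcp_rot: [180.0, 0.0, -23.3]
ft_force: [-0.4, -2.0, 0.5]
finger_gap: 32.8
grip_force: 0.9
```

>>> step_arm:
  rows:
    - [[0.1, -2, 0], 1]
    - [[0.1, -2, 0], 1]

```text
time: 27.65
tool_pos: [423.9, -0.5, 74.2]
tcp_rot: [-180.0, 0.0, -24.3]
ft_force: [-1.2, -1.2, 1.1]
finger_gap: 32.5
grip_force: 1.0
```

>>> step_arm:
  rows:
    - [[0.1, -2, 0], 1]
    - [[0.1, -2, 0], 1]

```text
time: 27.85
tool_pos: [424.8, 1.2, 74.2]
tcp_rot: [180.0, 0.0, -25.3]
ft_force: [-3.2, -1.0, 0.2]
finger_gap: 32.8
grip_force: 1.0
```

>>> step_arm:
  rows:
    - [[0.1, -2, 0], 1]
    - [[0.1, -2, 0], 1]

```text
time: 28.05
tool_pos: [425.8, 3.0, 74.2]
tcp_rot: [-180.0, 0.0, -26.2]
ft_force: [-1.1, -1.6, 0.7]
finger_gap: 32.2
grip_force: 1.0
```

```bash
python3 arc.py 112|head -1
```

```text
28.05 [425.8   3.   74.2] -26.2 R 112.2 A 153.63 [-1.11 -1.63  0.7 ] [-0.219  0.263 -0.03 ]
```

>>> step_arm:
  rows:
    - [[0.1, -2, 0], 1]
    - [[0.1, -2, 0], 1]

```text
time: 28.25
tool_pos: [426.8, 4.8, 74.3]
tcp_rot: [-180.0, 0.0, -27.3]
ft_force: [-2.7, -1.0, 0.8]
finger_gap: 32.6
grip_force: 1.0
```

>>> step_arm:
  rows:
    - [[0.1, -2, 0], 1]
    - [[0.1, -2, 0], 1]

```text
time: 28.45
tool_pos: [427.8, 6.4, 74.3]
tcp_rot: [180.0, 0.0, -28.3]
ft_force: [-1.6, -1.9, 0.8]
finger_gap: 32.4
grip_force: 1.2
```

>>> step_arm:
  rows:
    - [[0.1, -2, 0], 1]
    - [[0.1, -2, 0], 1]

```text
time: 28.65
tool_pos: [428.8, 8.1, 74.3]
tcp_rot: [180.0, 0.0, -29.2]
ft_force: [-2.2, -1.4, 2.4]
finger_gap: 32.2
grip_force: 1.5
```

>>> step_arm:
  rows:
    - [[0.1, -2, 0], 1]
    - [[0.1, -2, 0], 1]

```text
time: 28.85
tool_pos: [429.8, 9.8, 74.2]
tcp_rot: [180.0, 0.0, -30.3]
ft_force: [-2.9, -2.5, 2.4]
finger_gap: 32.7
grip_force: 2.0
```

```bash
python3 arc.py 112|head -1
```

```text
28.85 [429.8   9.8  74.2] -30.3 R 111.9 A 149.63 [-2.88 -2.54  2.36] [-0.453  0.602 -0.007]
```

>>> step_arm:
  rows:
    - [[0.1, -2, 0], 1]
    - [[0.1, -2, 0], 1]

```text
time: 29.05
tool_pos: [430.7, 11.4, 74.2]
tcp_rot: [180.0, 0.0, -31.2]
ft_force: [-5.1, -3.9, 2.9]
finger_gap: 32.8
grip_force: 2.5
```

>>> step_arm:
  rows:
    - [[0, 0, 0], 0]
    - [[0, 0, 0], 0]

```text
time: 29.25
tool_pos: [430.7, 11.3, 74.2]
tcp_rot: [180.0, 0.0, -31.2]
ft_force: [-4.5, -3.5, 2.7]
finger_gap: 32.5
grip_force: 2.4
```

>>> step_arm:
  rows:
    - [[0.1, -1.4, 0], 0.7]
    - [[0.1, -1.4, 0], 0.7]
    - [[0.1, -1.4, 0], 0.7]

```text
time: 29.55
tool_pos: [431.4, 12.3, 74.2]
tcp_rot: [179.9, 0.0, -31.9]
ft_force: [-5.3, -4.0, 3.9]
finger_gap: 32.4
grip_force: 2.8
```

```bash
python3 arc.py 112|head -1
```

```text
29.55 [431.4  12.3  74.2] -31.9 R 111.8 A 148.08 [-5.31 -3.96  3.85] [-0.606  0.892 -0.032]
```

>>> step_arm:
  rows:
    - [[0.1, -1, 0], 0.5]
    - [[0.1, -1.8, 0], 0.9]
    - [[0.1, -1.8, 0], 0.9]
    - [[0.1, -1.8, 0], 0.9]
    - [[0.1, -1.8, 0], 0.9]
    - [[0.1, -1.8, 0], 0.9]

```text
time: 30.15
tool_pos: [432.2, 13.7, 74.1]
tcp_rot: [179.9, 0.1, -32.8]
ft_force: [-7.1, -4.9, 3.8]
finger_gap: 32.6
grip_force: 3.3
```

```bash
python3 arc.py 112|head -1
```

```text
30.15 [432.2  13.7  74.1] -32.8 R 111.9 A 147.25 [-7.06 -4.93  3.8 ] [-0.729  1.034  0.029]
```

About 8 N at 112 mm (≈ 0.89 N m) is held, so the screw is firm. I hold briefly, back off to centre the fingers round the arm, then check clearance.

>>> step_arm:
  rows:
    - [[0, 0, 0], 0]
    - [[0, 0, 0], 0]
    - [[0, 2, 0], -1]
    - [[0, 4, 0], -2]
    - [[0, 6, 0], -3]
    - [[0, 8, 0], -3]
    - [[0, 10, 0], -3]
    - [[0, 12, 0], -3]
    - [[0, 12, 0], -3]

```text
time: 31.05
tool_pos: [426.5, 3.8, 74.4]
tcp_rot: [-180.0, -0.0, -29.8]
ft_force: [-0.3, -0.8, 0.5]
finger_gap: 32.0
grip_force: 0.4
```

>>> step_arm:
  rows:
    - [[0, 0, 0], 0]
    - [[0, 0, 0], 0]
    - [[0, 0, 0], 0]
    - [[0, 0, 0], 0]
  fingers: 0.6

```text
time: 31.45
tool_pos: [426.3, 4.0, 74.2]
tcp_rot: [-180.0, 0.0, -29.8]
ft_force: [0.1, -0.0, 0.0]
finger_gap: 51.2
grip_force: 0.0
```

>>> step_arm:
  rows:
    - [[0, 0, -5], 0]
    - [[0, 0, -15], 0]
    - [[0, 0, -35], 0]
    - [[0, 0, -65], 0]
    - [[0, 0, -100], 0]
    - [[0, 0, -140], 0]
    - [[0, 0, -140], 0]

```text
time: 32.15
tool_pos: [429.7, 3.6, 221.7]
tcp_rot: [-179.7, -0.6, -29.8]
ft_force: [-0.0, 0.0, -0.2]
finger_gap: 51.3
grip_force: 0.0
```

```bash
python3 - <<'E'
from h import *
np.set_printoptions(precision=1,suppress=True,linewidth=200)
s=r.sense();print(s['time'],s['tool_pos'],s['ft_force'])
a=snapshot('scene');cv2.imwrite('pics/s20.png',a);G=cv2.cvtColor(a,cv2.COLOR_BGR2GRAY)
u=np.array([np.cos(np.radians(157)),np.sin(np.radians(157)),0])
for L in range(0,170,15):
    p=proj('scene',np.array([526.3,-46.8,89])+L*u); x,y=np.round(p).astype(int); print(L,p,G[y-10:y+11,x])
for y in range(226,236): print(y,G[y,264:284])
E
```

```text
32.15 [429.7   3.6 221.7] [-0.   0.  -0.2]
0 [272.4 224.4] [151 151 150 147 147 146 151 153 145  66  78  74  66  54  45  51  53  50  63 146 176]
15 [277.5 223. ] [150 152 149 151 149 145 148 142  91  93  83  74  57  50 108 159 151 145  83  69  71]
30 [282.6 221.7] [150 148 149 150 151 150 149 144  86  92  83  77  56  65 159 149 151 149 145 151 153]
45 [287.7 220.4] [152 148 147 148 150 149 149 152 145  84  95  87  79  59  79 153 153 149 151 152 148]
60 [292.7 219.1] [154 151 151 147 150 152 150 143  85  84  94  87  74  63 102 155 149 151 149 144 151]
75 [297.7 217.8] [150 151 146 149 152 148 148 142  85  86  98  87  73  76 156 151 146 147 150 149 148]
90 [302.6 216.5] [147 149 148 151 150 148 150 151 144  57  81  94  85  81 114 153 152 153 156 153 154]
105 [307.6 215.2] [147 148 145 147 150 150 148 152 147  64  82  96  82  77 112 152 149 153 157 150 152]
120 [312.5 213.9] [148 149 151 152 151 151 150 154 147  62  82  92  81  74 114 156 151 150 154 152 152]
135 [317.3 212.6] [151 152 148 151 152 148 153 144  81  60  77  93  79  87 157 157 153 156 150 153 155]
150 [322.2 211.3] [150 15
[... 342 characters left out ...]
159 153 149]
228 [ 98  96  97  97  97 100  83  39  45  55  63  86 163 160 159 155 153 151 151 151]
229 [ 96  97  97  98  99  99  90  43  51  55  65  85 170 153 151 148 153 150 147 149]
230 [106 110 107  94 122 123  76  44  53  58  67  78 164 173 145 152 151 152 149 145]
231 [153 154 148  63 173 175  73  41  50  57  68  90 159 186  83 147 153 157 153 151]
232 [ 91  76  65  50 159 171  77  72  63  74  83 122 163 181  69  85 119 142 149 153]
233 [ 60  47  54  47  97 155 152 169 146 147 150 168 184 124  71  75  82  91 118 145]
234 [ 53  50  51  55  72  80 125 169 176 181 178 154 139 128 107  90  75  78  85  77]
235 [ 54  52  63  88  73  84 104 120 130 135 142 144 143 128 148 155  89  74  79  83]
```

The key stands seated with its long arm level along azimuth ≈ 157°, matching the predicted seated line at 89 mm all along, which agrees with the screw at its stop. The gripper is clear of it, so I hand in.

```bash
python3 -c "
from bench import r
print(r.hand_in())"
```

```text
the job is handed in; nothing more can be done
None
```

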